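# Load the wax warmer and start it with its push-on knob

## Task

Put exactly two of the four wax discs into the warmer's pot, leaving the other two on their tray, and then start the warmer: turn the loose ivory knob so that its D-shaped bore matches the spindle, push it fully home on the spindle and press it right in against the spindle's spring. The program finishes while the robot is still holding the knob pressed in, without letting go. Do not disturb the other things on the dressing table.

Things in the scene. Friction and masses are not known exactly. Their poses are not given: they have to be found in the camera images.
- warmer: White electric wax warmer, a housing 190 mm deep (x), 300 mm wide (y) and 95 mm high, fixed to the table; origin: centre of its underside, x away from the robot at yaw 0. Its flat top is the deck. The pot opening is on its +y half, centred at (0, +62 mm); the dial with the bare spindle is on its -y half, centred at (0, -85 mm). A small extension board 32 mm high, with a plug and lead rising to about 65 mm, belongs to it and stands behind it (to x = 195 mm).
- pot_floor (a point): Centre of the inner floor of the warmer's open aluminium pot. Inside it is 105 mm across and 50 mm deep; an 11 mm wide rim ring stands 5 mm above the deck, its top 100 mm above the table. A disc let go in the mouth may drop to the floor.
- wax_tray: Low steel tray, 150 mm (x) by 190 mm (y), fixed; floor 3 mm thick, rim 9 mm high; origin: centre of its underside. The four discs start on it in two rows of two, about 80 mm apart along its y and 58 mm apart along its x, so there is room for fingers on the y sides of each disc.
- disc1: Hard wax disc, honey coloured, 44 mm across and 14 mm thick, 22 g or so, lying flat; origin: centre of its underside. All four are alike; any two will do.
- disc2: Hard wax disc, honey coloured, 44 mm across and 14 mm thick, 22 g or so, lying flat; origin: centre of its underside. All four are alike; any two will do.
- disc3: Hard wax disc, honey coloured, 44 mm across and 14 mm thick, 22 g or so, lying flat; origin: centre of its underside. All four are alike; any two will do.
- disc4: Hard wax disc, honey coloured, 44 mm across and 14 mm thick, 22 g or so, lying flat; origin: centre of its underside. All four are alike; any two will do.
- knob: Loose ivory push-on knob standing bore down: 24 mm tall, 40 mm along its x, two grip flats 30 mm apart facing its +y and -y, 30 g. Origin: centre of its underside; z up. In the underside, on its centre line, a D-shaped bore 11.2 mm across, 13 mm deep, flat side on +x, 3.1 mm from the centre, mouth countersunk 1.5 mm. The black pointer line on top runs from the centre to +x, the side of the flat.
- knob_seat (a point): The knob's closed bore end, on its centre line 13 mm above its underside; it meets the spindle's tip when the knob is fully home. Axes as the knob's.
- spindle_tip (a point): Centre of the flat top end of the upright steel D-shaped spindle, which stands 20 mm above the deck when not pressed (115 mm above the table). The spindle is 10 mm thick with one flat, 2.5 mm from the centre, on its +x side; the flat is dabbed with red paint; its tip is chamfered by about 2 mm. z up. The knob fits only with its x along the spindle's x (about 0.1 rad of play, 0.6 mm all round). With the knob home and not pressed, its underside is 7 mm above the deck.
- spindle_turn (a joint): Turn of the spindle about the vertical (rad, counterclockwise from above, relative to the warmer; 0 = flat towards the warmer's +x), stops at -1.3 and 1.3. It starts anywhere from -1 to 1, is stiff (0.08 N m) and stays where it is.
- spindle_push (a joint): How far the spindle is pressed in (m): 0 at rest, 0.005 at its stop. Its spring takes about 4 N to start it and 9 N at the stop; it springs back when let go. The warmer is started at more than 0.003.
- kajal_pot: Closed glass kajal pot with a brass cap, 37 mm across, 32 mm high; leave alone. It, the nail polish and the knob may stand in one another's places.
- polish_bottle: Red nail polish bottle with a black cap, 28 mm across, 70 mm high; leave alone.
- comb: Blue plastic comb lying flat, 172 mm long, 5 mm thick; leave alone.
- ring1: Silver ring, 23 mm across, lying in a blue ceramic jewellery tray (110 by 150 mm, 16 mm high) in front of the warmer; leave alone.
- ring2: Second silver ring, 23 mm across, in the same ceramic tray; leave alone.
- pot_lid: Clear lid of the pot, 128 mm across, 36 mm high with its black grip, lying on the table behind and to the left; leave alone.
- spatula: Flat wooden wax spatula, 160 mm long, 4 mm thick, lying on the table; leave alone.

How it is judged:
On the way, in this order (a step that is already met when the one before it is completed fails the run):
1. exactly two discs lie in the pot and the other two on the tray (((horizontal distance between each of disc1, disc2 and pot_floor below 0.05 m and z of each of disc1, disc2 in the frame of pot_floor below 0.042 m and horizontal distance between each of disc3, disc4 and wax_tray below 0.1 m and z of disc3 in the frame of wax_tray between 0.0015 and 0.02 m and z of disc4 in the frame of wax_tray between 0.0015 and 0.02 m) or (horizontal distance between each of disc1, disc3 and pot_floor below 0.05 m and z of each of disc1, disc3 in the frame of pot_floor below 0.042 m and horizontal distance between each of disc2, disc4 and wax_tray below 0.1 m and z of disc2 in the frame of wax_tray between 0.0015 and 0.02 m and z of disc4 in the frame of wax_tray between 0.0015 and 0.02 m) or (horizontal distance between each of disc1, disc4 and pot_floor below 0.05 m and z of each of disc1, disc4 in the frame of pot_floor below 0.042 m and horizontal distance between each of disc2, disc3 and wax_tray below 0.1 m and z of disc2 in the frame of wax_tray between 0.0015 and 0.02 m and z of disc3 in the frame of wax_tray between 0.0015 and 0.02 m) or (horizontal distance between each of disc1, disc4 and wax_tray below 0.1 m and z of disc1 in the frame of wax_tray between 0.0015 and 0.02 m and horizontal distance between each of disc2, disc3 and pot_floor below 0.05 m and z of each of disc2, disc3 in the frame of pot_floor below 0.042 m and z of disc4 in the frame of wax_tray between 0.0015 and 0.02 m) or (horizontal distance between each of disc1, disc3 and wax_tray below 0.1 m and z of disc1 in the frame of wax_tray between 0.0015 and 0.02 m and horizontal distance between each of disc2, disc4 and pot_floor below 0.05 m and z of each of disc2, disc4 in the frame of pot_floor below 0.042 m and z of disc3 in the frame of wax_tray between 0.0015 and 0.02 m) or (horizontal distance between each of disc1, disc2 and wax_tray below 0.1 m and z of disc1 in the frame of wax_tray between 0.0015 and 0.02 m and z of disc2 in the frame of wax_tray between 0.0015 and 0.02 m and horizontal distance between each of disc3, disc4 and pot_floor below 0.05 m and z of each of disc3, disc4 in the frame of pot_floor below 0.042 m))), for 0.2 s.
2. the knob is home on the spindle and pressed in by the robot (horizontal distance between knob_seat and spindle_tip below 0.0025 m and z of knob_seat in the frame of spindle_tip below 0.0025 m and angle between the x axis of knob and the x axis of spindle_tip, either way round below 0.25 rad and angle between knob's own z axis and vertical below 0.12 rad and value of joint spindle_push above 0.003 m and contact force between the fingers and knob above 1 N), for 0.3 s.
At the end, for the whole second after the job is handed in: Exactly two discs lie in the pot, below its rim, and two on the tray; the knob is upright and home on the spindle (bore end within 2.5 mm of the tip in height and sideways, x axes within 0.25 rad); the fingers touch it with over 1 N and hold the spindle in by more than 3 of its 5 mm (all of step 2 and ((horizontal distance between each of disc1, disc2 and pot_floor below 0.05 m and z of each of disc1, disc2 in the frame of pot_floor below 0.042 m and horizontal distance between each of disc3, disc4 and wax_tray below 0.1 m and z of disc3 in the frame of wax_tray between 0.0015 and 0.02 m and z of disc4 in the frame of wax_tray between 0.0015 and 0.02 m) or (horizontal distance between each of disc1, disc3 and pot_floor below 0.05 m and z of each of disc1, disc3 in the frame of pot_floor below 0.042 m and horizontal distance between each of disc2, disc4 and wax_tray below 0.1 m and z of disc2 in the frame of wax_tray between 0.0015 and 0.02 m and z of disc4 in the frame of wax_tray between 0.0015 and 0.02 m) or (horizontal distance between each of disc1, disc4 and pot_floor below 0.05 m and z of each of disc1, disc4 in the frame of pot_floor below 0.042 m and horizontal distance between each of disc2, disc3 and wax_tray below 0.1 m and z of disc2 in the frame of wax_tray between 0.0015 and 0.02 m and z of disc3 in the frame of wax_tray between 0.0015 and 0.02 m) or (horizontal distance between each of disc1, disc4 and wax_tray below 0.1 m and z of disc1 in the frame of wax_tray between 0.0015 and 0.02 m and horizontal distance between each of disc2, disc3 and pot_floor below 0.05 m and z of each of disc2, disc3 in the frame of pot_floor below 0.042 m and z of disc4 in the frame of wax_tray between 0.0015 and 0.02 m) or (horizontal distance between each of disc1, disc3 and wax_tray below 0.1 m and z of disc1 in the frame of wax_tray between 0.0015 and 0.02 m and horizontal distance between each of disc2, disc4 and pot_floor below 0.05 m and z of each of disc2, disc4 in the frame of pot_floor below 0.042 m and z of disc3 in the frame of wax_tray between 0.0015 and 0.02 m) or (horizontal distance between each of disc1, disc2 and wax_tray below 0.1 m and z of disc1 in the frame of wax_tray between 0.0015 and 0.02 m and z of disc2 in the frame of wax_tray between 0.0015 and 0.02 m and horizontal distance between each of disc3, disc4 and pot_floor below 0.05 m and z of each of disc3, disc4 in the frame of pot_floor below 0.042 m))); the arm keeps its last pose, push and grip.
It fails at once if a bystander (kajal pot, nail polish, comb, rings, pot lid or spatula) is moved by more than 30 mm or tipped over (distance of any of kajal_pot, polish_bottle, comb, ring1, ring2, pot_lid, spatula from where it was at the start of the episode above 0.03 m or angle between any of kajal_pot, polish_bottle, comb, ring1, ring2, pot_lid, spatula's own z axis and vertical above 0.6 rad).
It also fails if it takes over 64 s, if anything falls off the work surface, if the arm or the gripper's body presses on something with over 40 N, if the wrist force passes 120 N, or if a joint passes its speed limit or range.

## Robot

A 6-joint arm with a two-finger parallel gripper is mounted at the origin on the work surface. World frame = base frame: x ahead of the robot, y to its left, z up, the work surface at z = 0. Lengths are in m, angles in rad, forces in N, time in s.
With the tool pointing down it reaches from about 0.325 to 0.775 m from the base axis. Payload 5.5 kg.
Tool frame: the origin (TCP) lies midway between the tips of the shut fingers; the grasp point (between the pads) lies 19 mm behind it; z points along the fingers, y is the line along which they close (so a half turn about z gives the same grasp; the last joint's range is limited). The gripper opens to 85 mm and grips with 20 to 120 N. Pads are 22 mm wide; open, the fingers measure 114 mm over their backs; the gripper's body (76 mm by 85 mm) begins 54 mm behind the grasp point. The pads swing forward as they close: fully open they stand 13 mm farther back than shut.
Start: joints at [-1.291, 0.091, 1.231, -0, 1.82, -0.057], TCP at [0.198, -0.566, 0.231] pointing down, gripper open.
Joint ranges: [-2.87, 2.87], [-0.86, 2.18], [0.17, 2.46], [-1.51, 4.65], [0.06, 2.69], [-2.65, 2.65]. Speed limits (rad/s): [2.57, 2.57, 3.01, 3.14, 3.14, 3.14].

## Interface

Orientations are given as a unit quaternion [w, x, y, z].
In Python, from rig import env gives the robot as it stands.
- The arm moves only by the shell command python3 -m pendant 'ROWS' [FORCE]. ROWS is a JSON object of lists of equal length, an entry for each row: "translation": the shift along the tool's x, y, z in cm, a list of three; "rotation": the turn, a rotation vector about the tool's x, y, z in degrees, a list of three; "jaw": the gripper command: -1 is shut, 1 is fully open, values between are in proportion. A call has 1 to 8 rows; each row shifts and turns the commanded pose from where the row before left it, along the tool's axes as they then stand; what a row does not reach is not made up. A row lasts 1/12 s, in which the tool goes at most 41.7 mm and 7.16 degrees, less where a joint would pass 70% of its speed; a pose out of reach is approached as far as the arm can. A call with a gripper value outside its range is refused whole. The fingers move at their own pace and stop on an object; FORCE is the grip in N (left out, the last holds). Time passes only in rows, so rows that do not move let the fingers close. It gives the time, the measured TCP pose, the force, the opening and the grip force at its end, in the units of the state.
- env.get_state(): the state, without advancing time (a new reading comes with each control period).
- env.read_camera(name): name is "scene" or "top" or "wrist"; returns a dict with "frame" (400x640x3 uint8, blue, green, red), "z_map" (400x640 float32, m along the optical axis (not along the pixel's ray), 0 where there is no reading), "intrinsics" (3x3 intrinsics, pixels), "R" (3x3) and "t" (3): a world point X has camera coordinates R X + t. Camera axes: x right, y down, z forward; pixel columns grow to the right and rows downward; lengths in m; the calibration is good to about 2 mm. A picture is of the moment at which its call begins.
- env.finish_job(): hands the job in; it is judged then, once.
The state is a dict: "time": time; "joint_positions": joint angles; "qd": joint speeds; "joint_efforts": joint torques, N m; "ee_pos": TCP position; "ee_rot": TCP orientation; "ft_force": force on the tool from outside, world axes, zero at the start; "moment": the same for the moment, N m; "grip_width": finger opening in m; "finger_force": force on a finger pad.
Only numpy, scipy, OpenCV 4.12 (cv2) and the standard library are available. Lean on these libraries where they do the work, as an engineer would, in place of code of your own. Each camera call takes 0.05 s, during which the arm holds its last target. There are 200 camera calls.

## Working session

There is one attempt and no reset: what is moved stays moved. The work goes in short steps, Python scripts to look and compute and a shell command to move; the robot and the scene stay as the last step left them, time stands still between calls to the robot, and variables do not carry over. Pictures are saved under pics/ and viewed, at most 10 in all, crops included, and the job is handed in when it is done.

```bash
ls; mkdir -p pics; cat > h.py <<'E'
import numpy as np, cv2
from rig import env
def cam(n): return env.read_camera(n)
def ray(c,uv,z):
    K,R,t=c["intrinsics"],np.array(c["R"]),np.array(c["t"])
    o=-R.T@t; d=R.T@np.linalg.inv(K)@np.array([uv[0],uv[1],1.0])
    return o+d*(z-o[2])/d[2]
def pt(c,u,v):
    z=c["z_map"][int(v),int(u)]; K=c["intrinsics"]
    return np.array(c["R"]).T@(z*np.linalg.inv(K)@np.array([u,v,1.0])-np.array(c["t"]))
E
python3 - <<'E'
from h import *
a=cam("top");b=cam("scene")
cv2.imwrite("pics/top.png",a["frame"]);cv2.imwrite("pics/scene.png",b["frame"])
np.savez("top.npz",**a);np.savez("scene.npz",**b)
print(env.get_state()); print(a["intrinsics"],a["R"],a["t"])
E
```

```text
pics
{'time': 0.1, 'joint_positions': array([-1.29068079e+00,  9.17850296e-02,  1.23183187e+00, -1.15184208e-05,
        1.81980917e+00, -5.66646275e-02]), 'qd': array([ 1.65553752e-03, -1.52869437e-03, -1.70107489e-03,  2.01469327e-03,
       -6.27299049e-04,  5.45052020e-05]), 'joint_efforts': array([ 3.14524172e-03, -4.60219932e+01, -4.19216824e+01,  1.64717392e-05,
        1.06372384e-02,  4.36066910e-05]), 'ee_pos': array([ 0.19820838, -0.56602377,  0.23022558]), 'ee_rot': array([-9.10370089e-04,  9.85855682e-01,  1.67593955e-01, -1.07754743e-04]), 'ft_force': array([-0.12798153, -0.53551364, -0.14434514]), 'moment': array([-0.02692292, -0.00850665, -0.06193126]), 'finger_force': 0.0, 'grip_width': 0.08537286977330931}
[[514.31254934   0.         321.89182856]
 [  0.         514.31254934 205.65073287]
 [  0.           0.           1.        ]] [[-0.00830365 -0.99996129  0.00290832]
 [-0.99151736  0.00785621 -0.12973668]
 [ 0.12970881 -0.00396093 -0.99154422]] [0.00794203 0.51499461 1.30498196]
```

View pics/top.png

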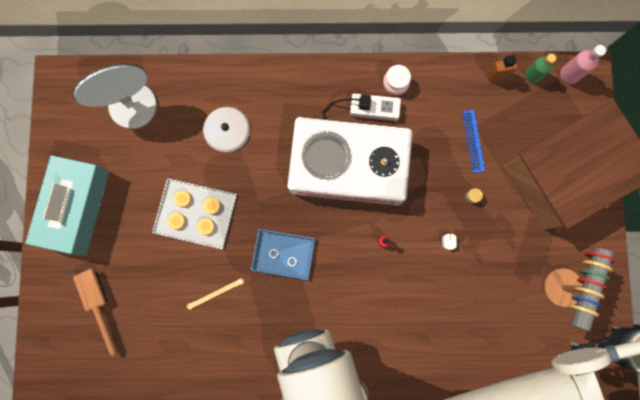

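The picture shows the discs at (182,199), (212,205), (176,220) and (206,226). The pot is at (327,156), the dial at (384,161), the ivory knob at (450,241), the red polish at (384,241) and the kajal pot at (475,196).

```bash
python3 - <<'E'
from h import *
a=dict(np.load("top.npz")); f=a["frame"]; hsv=cv2.cvtColor(f,cv2.COLOR_BGR2HSV)
def blobs(m,mn):
    n,l,s,c=cv2.connectedComponentsWithStats(m.astype(np.uint8)); return [(c[i],s[i,4]) for i in range(1,n) if s[i,4]>=mn]
m=(hsv[...,1]>90)&(hsv[...,2]>150)&(hsv[...,0]>12)&(hsv[...,0]<30); m[:,:150]=0;m[:,240:]=0;m[:180]=0;m[250:]=0
for c,s in blobs(m,60): print("disc",c,s,ray(a,c,.017)[:2])
m=np.zeros(m.shape,bool); m[225:255,435:465]=(f[225:255,435:465].min(2)>130)
for c,s in blobs(m,20): print("knob",c,s,ray(a,c,.024)[:2])
m=np.zeros(m.shape,bool); m[110:210,280:420]=(f[110:210,280:420].min(2)>150)
cs,_=cv2.findContours(m.astype(np.uint8),0,1); c=max(cs,key=cv2.contourArea)
bx=cv2.boxPoints(cv2.minAreaRect(c)); print("deck",[ray(a,p,.095)[:2].round(3) for p in bx])
m=np.zeros(m.shape,bool); m[140:180,365:402]=(f[140:180,365:402].max(2)<90)
for c,s in blobs(m,100): print("dial",c,s,ray(a,c,.095)[:2])
print("pot",ray(a,(327,156),.1), "polish",ray(a,(384,241),.06),"kajal",ray(a,(475,196),.03))
v=np.hstack([cv2.resize(f[140:182,362:406],(400,400),interpolation=3),cv2.resize(f[225:260,432:467],(400,400),interpolation=3)])
cv2.imwrite("pics/crop1.png",v)
E
```

```text
disc [182.21100917 198.38990826] 218 [0.53943937 0.37196813]
disc [211.5 205.5] 212 [0.51990904 0.2943928 ]
disc [176.14027149 220.7239819 ] 221 [0.48036551 0.38628471]
disc [205.75       226.15178571] 224 [0.46545612 0.30838013]
knob [449.26960784 241.29411765] 204 [ 0.42022252 -0.32661609]
deck [array([0.549, 0.092]), array([0.737, 0.072]), array([ 0.702, -0.226]), array([ 0.516, -0.202])]
dial [383.69791667 160.4375    ] 480 [ 0.62030213 -0.15218245]
pot [ 0.63162283 -0.00980271  0.1       ] polish [ 0.42018579 -0.15243775  0.06      ] kajal [ 0.5378106  -0.39731823  0.03      ]
```

View pics/crop1.png

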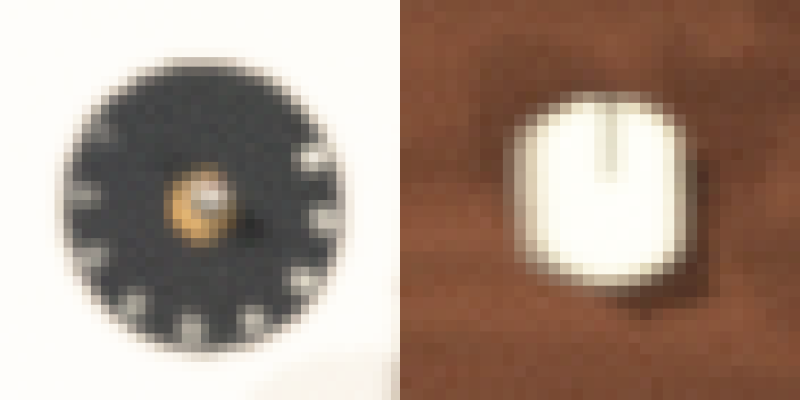

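```bash
python3 -m pendant '{"translation":[[0,0,0],[0,0,0],[0,0,0],[1.2,-3.6,0],[1.2,-3.6,0],[1.2,-3.6,0],[1.2,-3.6,0],[1.2,-3.6,0]],"rotation":[[0,0,6.43],[0,0,6.43],[0,0,6.43],[0,0,0],[0,0,0],[0,0,0],[0,0,0],[0,0,0]],"jaw":[0.5,0.5,0.5,0.5,0.5,0.5,0.5,0.5]}' 30
python3 -c "
from h import *
s=env.get_state();print(s)"
```

```text
time: 0.77
ee_pos: [0.2583, -0.3845, 0.2305]
ee_rot: [-0.001, 1.0, -0.0, -0.0]
ft_force: [0.4, 0.3, 0.9]
grip_width: 0.064
finger_force: 0.0
{'time': 0.7667, 'joint_positions': array([-1.05282087e+00, -2.76580235e-01,  1.57736666e+00,  1.61846154e-04,
        1.84190095e+00,  5.18503436e-01]), 'qd': array([ 0.7051738 , -0.78959072,  0.65070169,  0.00491432,  0.12664161,
        0.69600079]), 'joint_efforts': array([ -5.27506962, -25.21196544, -42.67098427,  -0.28644755,
        -0.06812093,  -1.0081334 ]), 'ee_pos': array([ 0.25832956, -0.3845306 ,  0.2305252 ]), 'ee_rot': array([-5.14115444e-04,  9.99999818e-01, -2.42362006e-04, -2.03396000e-04]), 'ft_force': array([0.41548527, 0.32152371, 0.91578428]), 'moment': array([-0.00946433, -0.05012063, -0.0110347 ]), 'finger_force': 0.0, 'grip_width': 0.06396182203463865}
```

```bash
python3 -m pendant '{"translation":[[1.2,-3.6,0],[1.2,-3.6,0],[1.2,-3.6,0],[1.2,-3.6,0],[1.2,-3.6,0],[1.2,-3.6,0],[1.2,-3.6,0],[1.2,-3.6,0]],"rotation":[[0,0,0],[0,0,0],[0,0,0],[0,0,0],[0,0,0],[0,0,0],[0,0,0],[0,0,0]],"jaw":[0.5,0.5,0.5,0.5,0.5,0.5,0.5,0.5]}' |head -2
python3 -m pendant '{"translation":[[1.2,-3.6,0],[1.2,-3.6,0],[1.2,-3.6,0],[1.2,-3.6,0],[1.2,-3.6,0],[1.2,-3.6,0],[1.2,-3.6,0],[1.2,-3.6,0]],"rotation":[[0,0,0],[0,0,0],[0,0,0],[0,0,0],[0,0,0],[0,0,0],[0,0,0],[0,0,0]],"jaw":[0.5,0.5,0.5,0.5,0.5,0.5,0.5,0.5]}' |head -2
python3 -m pendant '{"translation":[[1.2,-3.6,0],[1.2,-3.6,0],[1.2,-3.6,0],[0,0,0],[0,0,0]],"rotation":[[0,0,0],[0,0,0],[0,0,0],[0,0,0],[0,0,0]],"jaw":[0.5,0.5,0.5,0.5,0.5]}'
python3 - <<'E'
from h import *
a=cam("wrist"); f=a["frame"]; hsv=cv2.cvtColor(f,cv2.COLOR_BGR2HSV)
m=((hsv[...,1]>90)&(hsv[...,2]>140)&(hsv[...,0]>12)&(hsv[...,0]<30)).astype(np.uint8)
n,l,s,c=cv2.connectedComponentsWithStats(m)
for i in range(1,n):
    if s[i,4]>300: print(c[i],s[i],ray(a,c[i],.017))
cv2.imwrite("pics/w1.png",f); print(env.get_state()["joint_positions"])
E
```

```text
time: 1.43
ee_pos: [0.3542, -0.0965, 0.2311]
time: 2.1
ee_pos: [0.4502, 0.1918, 0.2308]
time: 2.52
ee_pos: [0.4859, 0.2992, 0.2289]
ee_rot: [0.001, 1.0, 0.001, -0.002]
ft_force: [0.2, -0.3, 0.1]
grip_width: 0.064
finger_force: 0.0
[252.57395926 126.36049601] [ 234  108   38   38 1129] [0.54274038 0.37599958 0.017     ]
[320.23870968 144.05345622] [ 302  126   37   38 1085] [0.52294019 0.29824421 0.017     ]
[243.9739479  176.26252505] [226 159  36  35 998] [0.48454542 0.38951355 0.017     ]
[308.13004032 188.73689516] [291 171  35  36 992] [0.46941188 0.31270517 0.017     ]
[ 76.54388298 297.84441489] [  50  273   53   52 1504] [0.31809527 0.62464077 0.017     ]
[320.25531915 310.01963993] [277 282 105  48 611] [0.29990525 0.29728631 0.017     ]
[ 4.90719244e-01  1.22028823e-02  1.31458400e+00 -3.84843621e-04
  1.81749522e+00  2.06009822e+00]
```

View pics/w1.png

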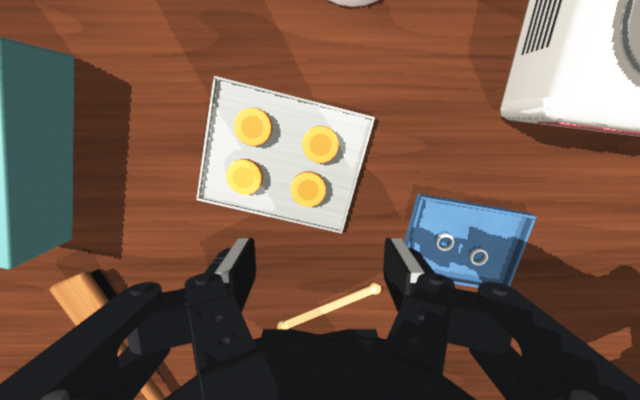

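The wrist view agrees with the top view within 4 mm. The discs are at (252,126), (320,144), (244,176) and (308,189). I'll take disc (320,144) first.

```bash
python3 -m pendant '{"translation":[[3.6,0.2,2],[0,0,4],[0,0,4],[0,0,4],[0,0,4],[0,0,3],[0,0,1.2],[0,0,0.3]],"rotation":[[0,0,0],[0,0,0],[0,0,0],[0,0,0],[0,0,0],[0,0,0],[0,0,0],[0,0,0]],"jaw":[0.5,0.5,0.5,0.5,0.5,0.5,0.5,0.5]}'
python3 -m pendant '{"translation":[[0,0,0],[0,0,0],[0,0,0],[0,0,0],[0,0,0],[0,0,0],[0,0,0]],"rotation":[[0,0,0],[0,0,0],[0,0,0],[0,0,0],[0,0,0],[0,0,0],[0,0,0]],"jaw":[0.5,-0.4,-0.4,-0.4,-0.4,-0.4,-0.4]}' 30
```

```text
time: 3.23
ee_pos: [0.5205, 0.2937, 0.0036]
ee_rot: [0.001, 1.0, -0.001, -0.002]
ft_force: [-0.2, 0.7, 0.7]
grip_width: 0.0642
finger_force: 0.0
time: 3.82
ee_pos: [0.5241, 0.2965, 0.0102]
ee_rot: [-0.001, 1.0, 0.0, 0.003]
ft_force: [-0.4, -1.4, 6.8]
grip_width: 0.0421
finger_force: 30.2
```

```bash
python3 -m pendant '{"translation":[[0,0,-2],[0,0,-3],[0,0,-4],[0,0,-4],[0,0,-3],[0,0,0]],"rotation":[[0,0,0],[0,0,0],[0,0,0],[0,0,0],[0,0,0],[0,0,0]],"jaw":[-0.4,-0.4,-0.4,-0.4,-0.4,-0.4]}'
python3 - <<'E'
from h import *
a=cam("wrist"); f=a["frame"]; cv2.imwrite("pics/w2.png",f)
E
```

```text
time: 4.32
ee_pos: [0.5252, 0.2973, 0.1777]
ee_rot: [-0.004, 1.0, 0.0, 0.007]
ft_force: [1.5, 1.0, 1.1]
grip_width: 0.0417
finger_force: 30.5
```

View pics/w2.png

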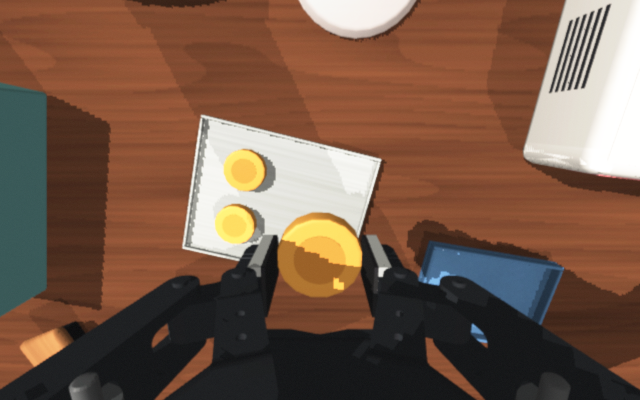

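The disc is held squarely in the fingers at about (320,255). The near right tray place (308,189 earlier) is hidden behind it. Next I'll carry it to the pot.

```bash
python3 -m pendant '{"translation":[[1.36,3.77,0],[1.36,3.77,0],[1.36,3.77,0],[1.36,3.77,0],[1.36,3.77,0],[1.36,3.77,0],[1.36,3.77,0],[1.36,3.77,0]],"rotation":[[0,0,0],[0,0,0],[0,0,0],[0,0,0],[0,0,0],[0,0,0],[0,0,0],[0,0,0]],"jaw":[-0.4,-0.4,-0.4,-0.4,-0.4,-0.4,-0.4,-0.4]}'
python3 -m pendant '{"translation":[[0,0,0],[0,0,0],[0,0,0]],"rotation":[[0,0,0],[0,0,0],[0,0,0]],"jaw":[-0.4,-0.4,-0.4]}'
python3 - <<'E'
from h import *
a=cam("top");b=cam("wrist");np.savez("top2.npz",**a)
cv2.imwrite("pics/tw.png",np.hstack([cv2.resize(a["frame"][90:230,270:430],(400,350)),cv2.resize(b["frame"],(400,350))]))
E
```

```text
time: 5.03
ee_pos: [0.6311, -0.0077, 0.1658]
ee_rot: [-0.0, 1.0, 0.0, -0.0]
ft_force: [0.3, 0.1, 0.5]
grip_width: 0.0418
finger_force: 30.5
time: 5.28
ee_pos: [0.6307, -0.0057, 0.1657]
ee_rot: [-0.0, 1.0, -0.0, -0.001]
ft_force: [0.1, 0.6, 0.8]
grip_width: 0.0416
finger_force: 30.6
```

View pics/tw.png

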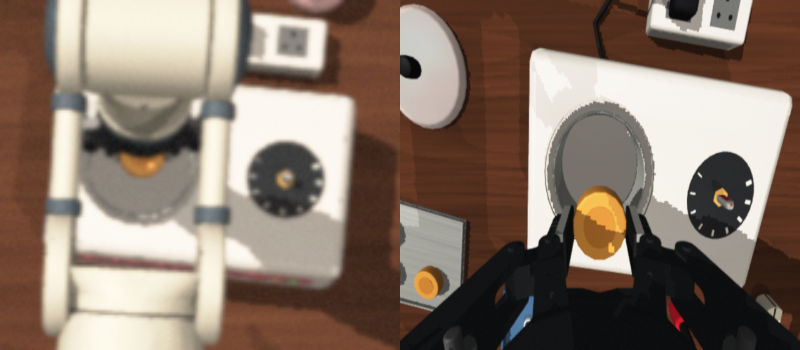

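The wrist view (right half) shows the pot mouth centred near full-resolution pixel (320,180), and the spindle near (523,232) with its red paint at its left or lower side.

```bash
python3 - <<'E'
from h import *
b=cam("wrist");f=b["frame"];np.savez("w3.npz",**b)
print(ray(b,(320,181),.1),ray(b,(523,232),.115),ray(b,(523,232),.095))
g=f[205:255,490:555]; cv2.imwrite("pics/sp.png",cv2.resize(g,(780,600),interpolation=2))
E
```

```text
[ 0.65438637 -0.00444473  0.1       ] [ 0.62206141 -0.14401903  0.115     ] [ 0.61429936 -0.15855921  0.095     ]
```

View pics/sp.png

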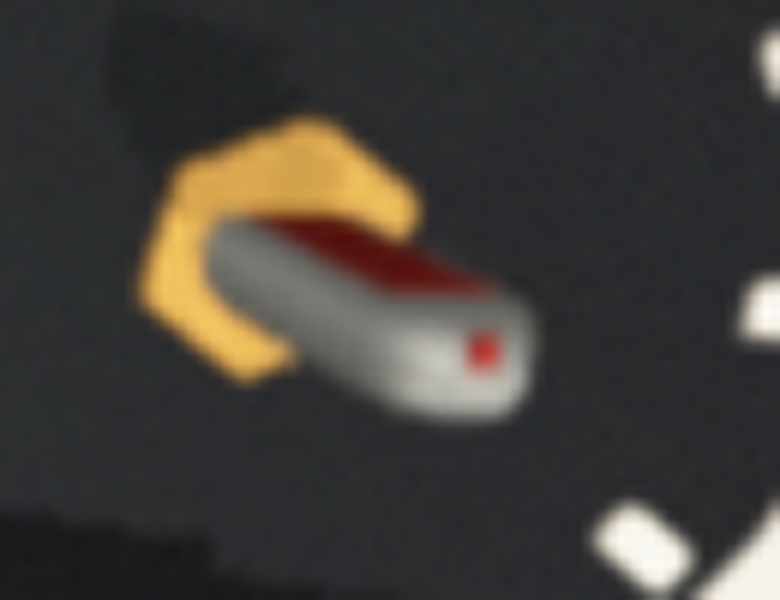

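```bash
python3 - <<'E'
from h import *
b=dict(np.load("w3.npz"));f=b["frame"]
for p in [(317,113),(232,190),(408,190),(512,223)]: print(p,ray(b,p,.1))
g=cv2.cvtColor(f,cv2.COLOR_BGR2HSV)
d=(f.max(2)<75).astype(np.uint8); d[:,:470]=0; d[:165]=0; d[280:]=0
d=cv2.morphologyEx(d,3,np.ones((15,15)))
cs,_=cv2.findContours(d,0,1); c=max(cs,key=cv2.contourArea); e=cv2.fitEllipse(cv2.convexHull(c)); print(e,ray(b,e[0],.095),f.shape)
E
```

```text
(317, 113) [ 0.70063896 -0.00231112  0.1       ]
(232, 190) [0.64770025 0.05833175 0.1       ]
(408, 190) [ 0.64798904 -0.06723123  0.1       ]
(512, 223) [ 0.62327134 -0.14558716  0.1       ]
((512.2857055664062, 222.85140991210938), (92.56942749023438, 110.75204467773438), 56.85345458984375) [ 0.62161885 -0.14919223  0.095     ] (400, 640, 3)
```

```bash
python3 -m pendant '{"translation":[[0.6,-0.2,2],[0,0,3],[0,0,2.2],[0,0,0.8],[0,0,0],[0,0,0],[0,0,0],[0,0,0]],"rotation":[[0,0,0],[0,0,0],[0,0,0],[0,0,0],[0,0,0],[0,0,0],[0,0,0],[0,0,0]],"jaw":[-0.4,-0.4,-0.4,-0.4,-0.4,0.22,0.22,0.22]}'
python3 -m pendant '{"translation":[[0,0,-2],[0,0,-4],[0,0,-3],[-2,-4,0],[-2,-3.7,0],[-2,-3.7,0],[-2,-3.7,0],[-2,-3.7,0]],"rotation":[[0,0,0],[0,0,0],[0,0,0],[0,0,0],[0,0,0],[0,0,0],[0,0,0],[0,0,0]],"jaw":[0.22,0.22,0.22,0.5,0.5,0.5,0.5,0.5]}'
python3 - <<'E'
from h import *
a=cam("top");f=a["frame"];hsv=cv2.cvtColor(f,cv2.COLOR_BGR2HSV)
m=((hsv[...,1]>90)&(hsv[...,2]>90)&(hsv[...,0]>10)&(hsv[...,0]<30)).astype(np.uint8)
n,l,s,c=cv2.connectedComponentsWithStats(m)
for i in range(1,n):
    if s[i,4]>40 and 120<c[i][1]<250: print(c[i],s[i,4])
E
```

```text
time: 6.1
ee_pos: [0.6381, -0.0037, 0.089]
ee_rot: [0.0, 1.0, 0.0, 0.002]
ft_force: [-0.4, 0.0, 0.5]
grip_width: 0.0525
finger_force: 0.0
time: 6.77
ee_pos: [0.5385, 0.1814, 0.1783]
ee_rot: [-0.0, 1.0, -0.0, 0.002]
ft_force: [1.0, 0.6, 0.6]
grip_width: 0.0636
finger_force: 0.0
[325.17391304 158.51383399] 253
[521.62283237 175.85549133] 692
[474.58943089 193.82113821] 246
[181.91441441 198.37387387] 222
[543.14218009 215.81279621] 422
[176.05701754 220.62280702] 228
```

```bash
python3 -m pendant '{"translation":[[-1.75,-3.2,0],[-1.75,-3.2,0],[-1.75,-3.2,0],[-1.75,-3.2,0],[0,0,3],[0,0,4],[0,0,4],[0,0,3]],"rotation":[[0,0,0],[0,0,0],[0,0,0],[0,0,0],[0,0,0],[0,0,0],[0,0,0],[0,0,0]],"jaw":[0.5,0.5,0.5,0.5,0.5,0.5,0.5,0.5]}'
python3 -m pendant '{"translation":[[0,0,0]],"rotation":[[0,0,0]],"jaw":[0.5]}'
```

```text
time: 7.48
ee_pos: [0.4688, 0.3081, 0.0348]
ee_rot: [-0.0, 1.0, 0.0, 0.0]
ft_force: [-0.3, -0.7, -1.4]
grip_width: 0.064
finger_force: 0.0
time: 7.57
ee_pos: [0.4657, 0.306, 0.0297]
ee_rot: [0.003, 1.0, 0.0, -0.005]
ft_force: [-0.3, -1.1, -1.5]
grip_width: 0.0639
finger_force: 0.0
```

```bash
python3 -m pendant '{"translation":[[0.3,-0.5,1.5],[0,0,1.2],[0,0,0],[0,0,0],[0,0,0],[0,0,0],[0,0,0],[0,0,0]],"rotation":[[0,0,0],[0,0,0],[0,0,0],[0,0,0],[0,0,0],[0,0,0],[0,0,0],[0,0,0]],"jaw":[0.5,0.5,0.5,-0.4,-0.4,-0.4,-0.4,-0.4]}'
python3 -m pendant '{"translation":[[0,0,-2],[0,0,-3],[0,0,-4],[0,0,-4],[0,0,-2.5],[0,0,0]],"rotation":[[0,0,0],[0,0,0],[0,0,0],[0,0,0],[0,0,0],[0,0,0]],"jaw":[-0.4,-0.4,-0.4,-0.4,-0.4,-0.4]}'
```

```text
time: 8.23
ee_pos: [0.4732, 0.3135, 0.0115]
ee_rot: [-0.001, 1.0, 0.0, 0.001]
ft_force: [-0.9, -1.3, 5.9]
grip_width: 0.0414
finger_force: 30.7
time: 8.73
ee_pos: [0.4745, 0.3144, 0.173]
ee_rot: [-0.003, 1.0, 0.0, 0.006]
ft_force: [1.1, 0.9, 1.2]
grip_width: 0.0411
finger_force: 30.4
```

```bash
python3 -m pendant '{"translation":[[1.8,3.53,0],[1.8,3.53,0],[1.8,3.53,0],[1.8,3.53,0],[1.8,3.53,0],[1.8,3.53,0],[1.8,3.53,0],[1.8,3.53,0]],"rotation":[[0,0,0],[0,0,0],[0,0,0],[0,0,0],[0,0,0],[0,0,0],[0,0,0],[0,0,0]],"jaw":[-0.4,-0.4,-0.4,-0.4,-0.4,-0.4,-0.4,-0.4]}' |head -2
python3 -m pendant '{"translation":[[1.8,3.53,0],[0,0,0],[0,0,0],[0,0,0]],"rotation":[[0,0,0],[0,0,0],[0,0,0],[0,0,0]],"jaw":[-0.4,-0.4,-0.4,-0.4]}'
python3 -c "
from h import *
b=np.load('w3.npz');print(-b['R'].T@b['t'],b['R'])"
```

```text
time: 9.4
ee_pos: [0.6165, 0.0287, 0.164]
time: 9.73
ee_pos: [0.6338, -0.0046, 0.1637]
ee_rot: [-0.0, 1.0, -0.0, -0.001]
ft_force: [-0.5, 0.6, 0.3]
grip_width: 0.0413
finger_force: 30.5
[ 0.69684144 -0.00393796  0.30768132] [[ 2.13264719e-03 -9.99997474e-01 -7.09121772e-04]
 [-9.65867571e-01 -2.24354186e-03  2.59026645e-01]
 [-2.59027581e-01  1.32505277e-04 -9.65869916e-01]]
```

```bash
python3 -m pendant '{"translation":[[0.3,0,2],[0,0,3],[0,0,1.8],[0,0,0.3],[0,0,0],[0,0,0],[0,0,0],[0,0,0]],"rotation":[[0,0,0],[0,0,0],[0,0,0],[0,0,0],[0,0,0],[0,0,0],[0,0,0],[0,0,0]],"jaw":[-0.4,-0.4,-0.4,-0.4,-0.4,0.22,0.22,0.22]}'
python3 -m pendant '{"translation":[[0,0,-2],[0,0,-2.5],[0,0,-1],[-2,3.6,0],[-2,3.6,0],[-2,3.6,0],[-2,3.6,0],[0,0,0]],"rotation":[[0,0,0],[0,0,0],[0,0,0],[0,0,0],[0,0,0],[0,0,0],[0,0,0],[0,0,0]],"jaw":[0.22,0.22,0.22,0.22,0.22,0.22,0.22,0.22]}'
python3 -m pendant '{"translation":[[0,0,0],[0,0,0],[0,0,0]],"rotation":[[0,0,0],[0,0,0],[0,0,0]],"jaw":[0.22,0.22,0.22]}'
python3 - <<'E'
from h import *
a=cam("wrist");t=cam("top");f=a["frame"];np.savez("w4.npz",**a);np.savez("top4.npz",**t)
x=ray(a,(0,0),.115)
K,R,tt=a["intrinsics"],a["R"],a["t"]
p=K@(R@np.array([.622,-.147,.115])+tt); p=p[:2]/p[2]; print(p)
u,v=p.astype(int); v=max(v,40)
g=cv2.resize(f[max(v-40,0):v+40,u-40:u+40],(400,400),interpolation=2)
print(u,v)
cv2.imwrite("pics/sp2.png",np.hstack([g,cv2.resize(t["frame"][110:250,140:420],(400,200)).repeat(2,0)]))
hsv=cv2.cvtColor(t["frame"],cv2.COLOR_BGR2HSV)
E
```

```text
time: 10.4
ee_pos: [0.6381, -0.0044, 0.0958]
ee_rot: [0.0, 1.0, 0.0, 0.002]
ft_force: [0.3, -0.1, -0.6]
grip_width: 0.0522
finger_force: 0.0
time: 11.07
ee_pos: [0.5546, -0.1548, 0.1495]
ee_rot: [0.002, 1.0, -0.003, 0.0]
ft_force: [0.7, 0.1, 0.0]
grip_width: 0.052
finger_force: 0.0
time: 11.32
ee_pos: [0.5578, -0.1478, 0.1486]
ee_rot: [-0.0, 1.0, 0.001, 0.0]
ft_force: [0.5, 0.5, -0.6]
grip_width: 0.0522
finger_force: 0.0
[318.95970007 122.49536021]
318 122
```

View pics/sp2.png

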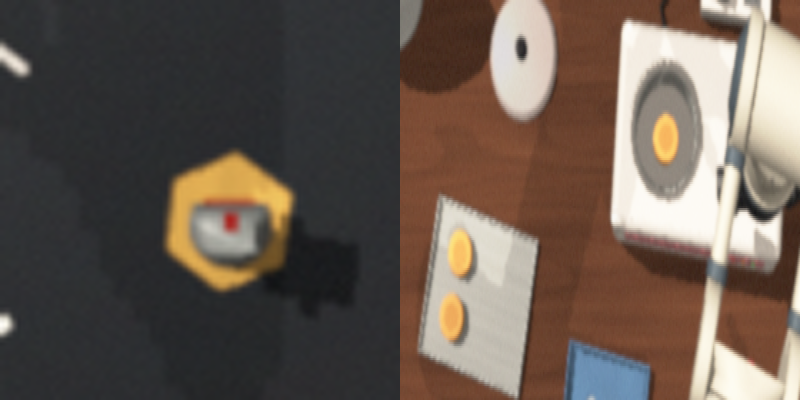

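The close view shows the spindle tip centred at crop (230,227), i.e. full-resolution (324.1,127.4). Its flat and red paint face straight up in the image (world +x). The top view shows discs in the pot and two left on the tray.

```bash
python3 - <<'E'
from h import *
a=dict(np.load("w4.npz"));f=a["frame"].astype(float)
print(ray(a,(324.1,127.4),.115))
r=f[105:150,300:350]; w=r[...,2]-np.maximum(r[...,0],r[...,1]); 
m=(w>40)&(r[...,1]<90); ys,xs=np.nonzero(m); print(np.c_[xs+300,ys+105,w[ys,xs].round()].tolist())
g=(f.max(2)-f.min(2)<25)&(f.min(2)>75); g[:110]=0;g[145:]=0;g[:,:305]=0;g[:,345:]=0
cs,_=cv2.findContours(g.astype(np.uint8),0,1); c=max(cs,key=cv2.contourArea); print(cv2.boundingRect(c),cv2.minAreaRect(c))
t=dict(np.load("top4.npz"))
print("tray disc count ok; kajal etc later")
E
python3 -m pendant '{"translation":[[-2,3,-1],[-3,2.5,0],[-3.5,2,0],[-3.5,2,0],[-3.5,2,0],[-3.5,2,0],[-1,2,1],[0,0,0]],"rotation":[[0,0,0],[0,0,0],[0,0,0],[0,0,0],[0,0,0],[0,0,0],[0,0,0],[0,0,0]],"jaw":[0.1,0.1,0.1,0.1,0.1,0.1,0.1,0.1]}'
```

```text
[ 0.61929549 -0.14993503  0.115     ]
[[323.0, 124.0, 52.0], [324.0, 124.0, 54.0], [323.0, 125.0, 105.0], [324.0, 125.0, 115.0], [325.0, 125.0, 70.0], [323.0, 126.0, 111.0], [324.0, 126.0, 124.0], [323.0, 127.0, 94.0], [324.0, 127.0, 103.0]]
(316, 123, 15, 11) ((323.0, 128.0), (10.0, 14.0), 90.0)
tray disc count ok; kajal etc later
time: 12.08
ee_pos: [0.3551, -0.3055, 0.1472]
ee_rot: [0.0, 1.0, -0.001, -0.001]
ft_force: [-0.1, -0.1, -0.4]
grip_width: 0.0469
finger_force: 0.0
```

```bash
python3 -m pendant '{"translation":[[0,1,0],[0,0.8,0],[0,0,0],[0,0,0]],"rotation":[[0,0,0],[0,0,0],[0,0,0],[0,0,0]],"jaw":[0.1,0.1,0.1,0.1]}'|head -2
python3 - <<'E'
from h import *
a=cam("wrist");f=a["frame"];np.savez("w5.npz",**a)
hsv=cv2.cvtColor(f,cv2.COLOR_BGR2HSV)
m=((f.min(2)>175)).astype(np.uint8); m[260:]=0
m=cv2.morphologyEx(m,3,np.ones((7,7)))
cs,_=cv2.findContours(m,0,1)
for c in cs:
    if cv2.contourArea(c)>800:
        r=cv2.minAreaRect(c); M=cv2.moments(c); q=(M["m10"]/M["m00"],M["m01"]/M["m00"]); print(cv2.contourArea(c),r,q,ray(a,q,.024))
K=a["intrinsics"];p=K@(a["R"]@np.array([.423,-.324,.024])+a["t"]);p=p[:2]/p[2];print(p)
u,v=max(int(p[0]),70),max(int(p[1]),70); print(u,v)
cv2.imwrite("pics/kn.png",cv2.resize(f[v-70:v+70,u-70:u+70],(560,560),interpolation=2))
E
```

```text
time: 12.42
ee_pos: [0.3581, -0.3215, 0.1483]
1441.0 ((324.5, 121.0), (46.0, 35.0), 90.0) (324.1449225075179, 120.8851492019431) [ 0.42259989 -0.3250573   0.024     ]
[322.91822962 120.40205849]
322 120
```

View pics/kn.png

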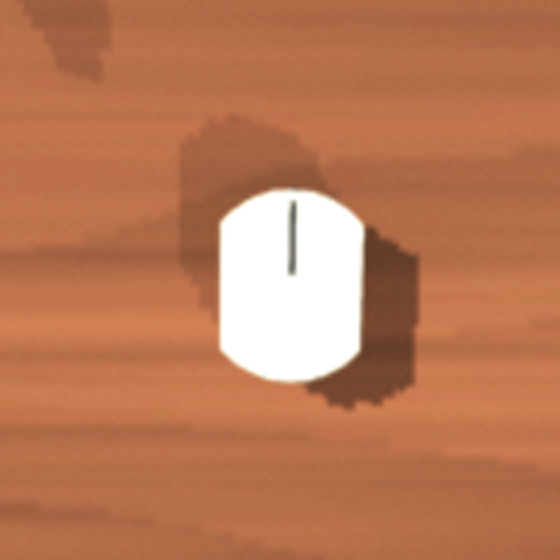

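The knob is centred at about (324,121) in the wrist picture, with its pointer straight up (+x), so its yaw is about 0. I'll grasp it now.

```bash
python3 -m pendant '{"translation":[[3.2,0.2,0],[3.25,0.15,0],[0,0,3],[0,0,3.5],[0,0,3],[0,0,2],[0,0,0],[0,0,0]],"rotation":[[0,0,0],[0,0,0],[0,0,0],[0,0,0],[0,0,0],[0,0,0],[0,0,0],[0,0,0]],"jaw":[0.1,0.1,0.1,0.1,0.1,0.1,0.1,0.1]}'
python3 -m pendant '{"translation":[[0,0,2],[0,0,0],[0,0,0]],"rotation":[[0,0,0],[0,0,0],[0,0,0]],"jaw":[0.1,0.1,0.1]}'
```

```text
time: 13.13
ee_pos: [0.4215, -0.3241, 0.0324]
ee_rot: [-0.001, 1.0, 0.001, -0.001]
ft_force: [0.6, 1.0, 0.0]
grip_width: 0.0471
finger_force: 0.0
time: 13.38
ee_pos: [0.4221, -0.3253, 0.0147]
ee_rot: [0.0, 1.0, 0.0, 0.0]
ft_force: [-0.4, -0.4, 1.0]
grip_width: 0.0471
finger_force: 0.0
```

```bash
python3 -m pendant '{"translation":[[0,0,0.4],[0,0,0],[0,0,0],[0,0,0],[0,0,0],[0,0,0],[0,0,0],[0,0,0]],"rotation":[[0,0,0],[0,0,0],[0,0,0],[0,0,0],[0,0,0],[0,0,0],[0,0,0],[0,0,0]],"jaw":[0.1,0.1,-0.6,-0.6,-0.6,-0.6,-0.6,-0.6]}' 60
```

```text
time: 14.05
ee_pos: [0.4222, -0.3257, 0.0105]
ee_rot: [0.001, 1.0, 0.0, 0.001]
ft_force: [-0.2, -0.8, 5.9]
grip_width: 0.0287
finger_force: 61.0
```

```bash
python3 -m pendant '{"translation":[[0,0,-2.5],[0,0,-4],[0,0,-4],[0,0,-3.5],[0,0,-1.5],[0,0,0],[0,0,0]],"rotation":[[0,0,0],[0,0,0],[0,0,0],[0,0,0],[0,0,0],[0,0,0],[0,0,0]],"jaw":[-0.6,-0.6,-0.6,-0.6,-0.6,-0.6,-0.6]}'
python3 -m pendant '{"translation":[[2.82,-2.51,0],[2.82,-2.51,0],[2.82,-2.51,0],[2.82,-2.51,0],[2.82,-2.51,0],[2.82,-2.51,0],[2.82,-2.51,0],[0,0,0]],"rotation":[[0,0,0],[0,0,0],[0,0,0],[0,0,0],[0,0,0],[0,0,0],[0,0,0],[0,0,0]],"jaw":[-0.6,-0.6,-0.6,-0.6,-0.6,-0.6,-0.6,-0.6]}'
python3 -m pendant '{"translation":[[0,0,0],[0,0,0],[0,0,0]],"rotation":[[0,0,0],[0,0,0],[0,0,0]],"jaw":[-0.6,-0.6,-0.6]}'
python3 - <<'E'
from h import *
s=env.get_state(); print(s["ee_pos"],s["joint_positions"][5])
a=cam("scene");t=cam("wrist");f=a["frame"]
K=a["intrinsics"];p=K@(a["R"]@np.array([.62,-.15,.13])+a["t"]);u,v=(p[:2]/p[2]).astype(int);print(u,v,p[2])
v0=np.clip(v-50,0,300);u0=np.clip(u-50,0,540)
cv2.imwrite("pics/ins.png",np.hstack([cv2.resize(f[v0:v0+100,u0:u0+100],(400,400),interpolation=2),cv2.resize(t["frame"][150:350,220:420],(400,400))]))
E
```

```text
time: 14.63
ee_pos: [0.4219, -0.3254, 0.1649]
ee_rot: [0.001, 1.0, 0.0, 0.001]
ft_force: [0.2, -0.1, -1.1]
grip_width: 0.0283
finger_force: 60.3
time: 15.3
ee_pos: [0.6215, -0.1438, 0.1593]
ee_rot: [-0.002, 1.0, 0.003, -0.002]
ft_force: [0.1, 0.0, -0.7]
grip_width: 0.0281
finger_force: 60.3
time: 15.55
ee_pos: [0.618, -0.1503, 0.1629]
ee_rot: [-0.0, 1.0, -0.001, -0.001]
ft_force: [-0.5, -0.3, 0.3]
grip_width: 0.0284
finger_force: 60.3
[ 0.6179835  -0.15025989  0.16294657] 1.2800084595188417
295 248 1.2370758945659
```

View pics/ins.png

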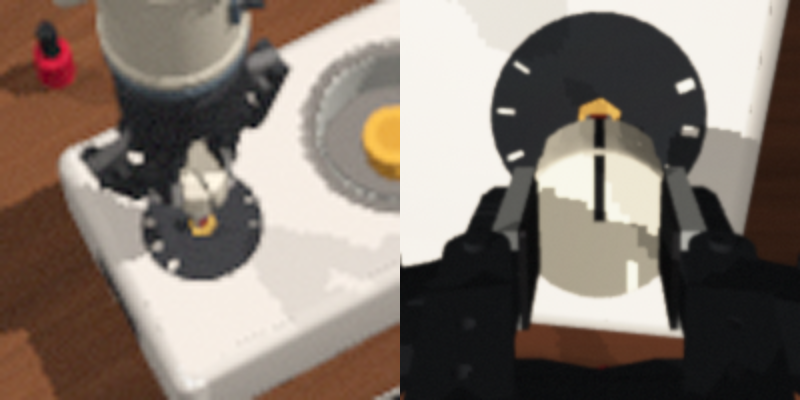

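The knob is held upright with its pointer towards +x, above the dial. The spindle is just below it in both views.

```bash
python3 -m pendant '{"translation":[[0.15,0,1],[0,0,1.5],[0,0,0.8],[0,0,0],[0,0,0]],"rotation":[[0,0,0],[0,0,0],[0,0,0],[0,0,0],[0,0,0]],"jaw":[-0.6,-0.6,-0.6,-0.6,-0.6]}'
python3 -m pendant '{"translation":[[0,0,0.2],[0,0,0.2],[0,0,0.2],[0,0,0],[0,0,0],[0,0,0]],"rotation":[[0,0,0],[0,0,0],[0,0,0],[0,0,0],[0,0,0],[0,0,0]],"jaw":[-0.6,-0.6,-0.6,-0.6,-0.6,-0.6]}'
```

```text
time: 16.07
ee_pos: [0.6199, -0.1497, 0.1303]
ee_rot: [-0.0, 1.0, -0.0, -0.001]
ft_force: [0.4, 0.7, 0.5]
grip_width: 0.0286
finger_force: 60.3
time: 16.57
ee_pos: [0.6206, -0.1494, 0.1255]
ee_rot: [0.0, 1.0, 0.0, 0.0]
ft_force: [0.3, 0.1, -0.1]
grip_width: 0.0284
finger_force: 60.3
```

```bash
python3 -m pendant '{"translation":[[0,0,0.2],[0,0,0.1],[0,0,0],[0,0,0],[0,0,0]],"rotation":[[0,0,0],[0,0,0],[0,0,0],[0,0,0],[0,0,0]],"jaw":[-0.6,-0.6,-0.6,-0.6,-0.6]}'
python3 -m pendant '{"translation":[[0,0,0.2],[0,0,0.2],[0,0,0],[0,0,0],[0,0,0]],"rotation":[[0,0,0],[0,0,0],[0,0,0],[0,0,0],[0,0,0]],"jaw":[-0.6,-0.6,-0.6,-0.6,-0.6]}'
```

```text
time: 16.98
ee_pos: [0.6205, -0.1495, 0.1223]
ee_rot: [0.0, 1.0, 0.0, -0.0]
ft_force: [-0.6, 0.3, 0.2]
grip_width: 0.0288
finger_force: 60.3
time: 17.4
ee_pos: [0.6203, -0.1496, 0.1179]
ee_rot: [-0.0, 1.0, -0.0, -0.0]
ft_force: [-1.4, -0.4, -1.1]
grip_width: 0.0286
finger_force: 60.3
```

```bash
python3 -m pendant '{"translation":[[0,0,0.2],[0,0,0.2],[0,0,0],[0,0,0]],"rotation":[[0,0,0],[0,0,0],[0,0,0],[0,0,0]],"jaw":[-0.6,-0.6,-0.6,-0.6]}'
python3 -m pendant '{"translation":[[0,0,0.2],[0,0,0.2],[0,0,0],[0,0,0]],"rotation":[[0,0,0],[0,0,0],[0,0,0],[0,0,0]],"jaw":[-0.6,-0.6,-0.6,-0.6]}'
```

```text
time: 17.73
ee_pos: [0.6204, -0.1496, 0.1139]
ee_rot: [0.0, 1.0, -0.0, -0.0]
ft_force: [-0.2, -0.6, -1.3]
grip_width: 0.0285
finger_force: 60.3
time: 18.07
ee_pos: [0.6207, -0.1497, 0.1111]
ee_rot: [0.0, 1.0, -0.0, 0.0]
ft_force: [-2.4, -1.4, 5.5]
grip_width: 0.0284
finger_force: 60.9
```

```bash
python3 -m pendant '{"translation":[[0,0,0.2],[0,0,0.2],[0,0,0.2],[0,0,0],[0,0,0]],"rotation":[[0,0,0],[0,0,0],[0,0,0],[0,0,0],[0,0,0]],"jaw":[-0.6,-0.6,-0.6,-0.6,-0.6]}'
python3 -m pendant '{"translation":[[0,0,0.2],[0,0,0.2],[0,0,0],[0,0,0]],"rotation":[[0,0,0],[0,0,0],[0,0,0],[0,0,0]],"jaw":[-0.6,-0.6,-0.6,-0.6]}'
```

```text
time: 18.48
ee_pos: [0.6209, -0.1498, 0.1071]
ee_rot: [0.001, 1.0, 0.0, 0.001]
ft_force: [-5.6, -2.2, 11.3]
grip_width: 0.0285
finger_force: 61.8
time: 18.82
ee_pos: [0.6214, -0.15, 0.1067]
ee_rot: [0.001, 1.0, 0.0, 0.003]
ft_force: [-10.3, -0.2, 23.3]
grip_width: 0.0285
finger_force: 63.2
```

```bash
python3 -m pendant '{"translation":[[-0.1,0,0],[0,0,0],[0,0,0],[0,0,0]],"rotation":[[0,0,0],[0,0,0],[0,0,0],[0,0,0]],"jaw":[-0.6,-0.6,-0.6,-0.6]}'
python3 - <<'E'
from h import *
a=cam("scene");t=cam("wrist");c=cam("top");f=a["frame"]
print(pt(t,320,255)) 
cv2.imwrite("pics/fin.png",np.hstack([cv2.resize(f[190:290,245:345],(400,400),interpolation=2),np.vstack([cv2.resize(t["frame"][100:350],(400,200)),cv2.resize(c["frame"][100:260,140:490],(400,200))])]))
E
```

```text
time: 19.15
ee_pos: [0.6211, -0.1499, 0.1068]
ee_rot: [0.001, 1.0, 0.0, 0.004]
ft_force: [-7.4, 0.6, 23.2]
grip_width: 0.0283
finger_force: 63.0
[ 0.62580167 -0.14974355  0.12035438]
```

View pics/fin.png

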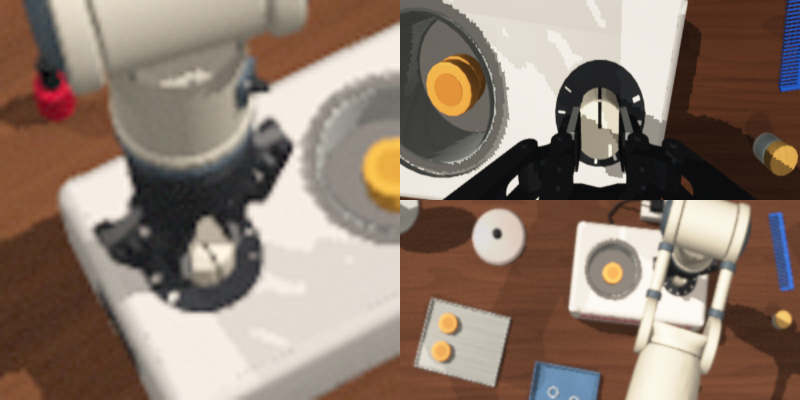

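Two discs lie stacked in the pot and two are on the tray. The knob is down on the dial with its top at z = 0.120 m, which means fully pressed. I'm handing the job in.

```bash
python3 -c "
from rig import env
print(env.finish_job())"
```

```text
the job is handed in; nothing more can be done
None
```

I put two discs in the pot, left two on the tray, and handed the job in with the robot still gripping the knob, home and pressed in on the spindle at about 23 N; the hand-in did not report a verdict.

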